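# Trap a relief panel on the carving board with a bench dog

### The job

Get the loose relief panel ready for carving: slide it along the carving board until it sits squarely home in the corner against both dark cleats, and move the low square bench dog out of the hole where it is parked into the square hole just in front of the middle of the panel's near edge, pressed down until its head sits flat on the board, so that the panel is trapped. Leave the tall stop in its hole and the mallet and the palm gouge where they are.

Things in the scene. Friction and masses are not known exactly. Their poses are not given: they have to be found in the camera images.
- board: Carving board, a fixed wooden slab 350 (x) x 470 (y) x 55 mm thick; origin at the centre of its underside, z up. Its +x points away from the robot, +y to the robot's left. Ten square dog holes go right through it, 23.5 mm wide with a 2 mm chamfered mouth, sides along the board's axes: two rows at board x = -21.5 and -121.5 mm, each with holes at y = 175, 95, 15, -65, -145 mm.
- board_corner (a point): Inner corner of the two dark cleats on the board's top face, board (145, 205, 55) mm, axes as the board. Both cleats are 18 mm high. The far cleat's inner face is at board x = 145 mm along the whole far edge; the left cleat's is at board y = 205 mm, from x = 0 to 145 mm.
- target_hole (a point): Centre of the mouth of the hole that the dog must go into, on the board's top face: board (-21.5, 95, 55) mm, axes as the board. Covered by the panel at the start. With the panel home, its near edge lies 16.5 mm beyond this centre, so 2.5 mm clear of the dog's head.
- panel: Loose relief panel 150 (x) x 220 (y) x 26 mm thick, upright edges, a carved flower inside a raised border; 0.35 to 0.55 kg; too broad to grasp. Origin at the centre of its underside. It lies flat on the board, 25 to 50 mm short of home in x and 20 to 60 mm in y, askew by up to 10 degrees. Home is board (70, 95, 55) mm with its axes along the board's.
- panel_corner (a point): Far left lower corner of the panel, panel (75, 110, 0) mm; it meets board_corner when the panel is home.
- dog: Low square bench dog, dark wood, 70 g: shaft 22 x 22 mm, 42 mm long with a 4 mm tapered foot, under a head 28 x 28 mm, 18 mm high, sides parallel to the shaft's. Origin at the centre of the foot, z up. Parked fully down, only its head above the board, in the hole at board (-121.5, -145), (-21.5, -145) or (-121.5, 175) mm. Fits any hole in any quarter turn.
- dog_shoulder (a point): Centre of the underside of the dog's head, dog (0, 0, 42) mm; level with the board's top face when home. A sprung strip in the shaft's -x flank (stands out 2.5 mm, 24 mm above the foot) rubs in the hole: pulling out or pushing in takes 5 to 10 N, and the dog stays at the height where it is left, so it must be pressed home.
- tall_stop: Bystander to be left in its hole: like the dog, with the same shaft, but with a head 46 mm high. Origin at the centre of its foot. Parked fully down in another of the three holes named for the dog.
- mallet: Bystander: turned carver's mallet standing on its head over the remaining one of those three holes; head up to 66 mm across and 95 mm high, then an upright handle 29 mm thick, 195 mm high in all; 0.4 kg. Origin at the centre of its underside.
- palm_gouge: Bystander: short palm gouge 125 mm long, 31 mm high, lying on the far right part of the board roughly along board x, near board (75, -195) mm. Origin at the middle of its underside.
Mind the look-alikes: they are no part of the job. Leave any green or turquoise look-alike of the dog alone.

How it is judged:
At the end, for the whole second after the job is handed in: Panel flat, its far left corner within 4 mm of each cleat, square within 2 degrees. Low dog upright in the hole in front of the panel, centred within 3 mm, head within 2 mm of the board. Both at rest. Tall stop moved under 5 mm, mallet and palm gouge under 20 mm (x of panel_corner in the frame of board_corner above -0.004 m and y of panel_corner in the frame of board_corner above -0.004 m and z of panel_corner in the frame of board_corner below 0.003 m and angle between the x axis of panel and the x axis of board, either way round below 0.035 rad and angle between the z axis of panel and the z axis of board, either way round below 0.03 rad and horizontal distance between dog_shoulder and target_hole below 0.003 m and z of dog_shoulder in the frame of target_hole below 0.002 m and angle between the z axis of dog and the z axis of board, either way round below 0.05 rad and linear speed of each of dog, panel below 0.01 m/s and distance of tall_stop from where it was at the start of the episode below 0.005 m and distance of each of mallet, palm_gouge from where it was at the start of the episode below 0.02 m); the robot touches nothing.
It fails at once if the mallet is knocked over or shoved more than 20 mm (angle between mallet's own z axis and vertical above 0.4 rad or distance of mallet from where it was at the start of the episode above 0.02 m).
It fails at once if the tall stop is pulled up or moved more than 5 mm (distance of tall_stop from where it was at the start of the episode above 0.005 m).
It fails at once if the palm gouge is shoved more than 20 mm (distance of palm_gouge from where it was at the start of the episode above 0.02 m).
It fails at once if the panel is tipped up or lifted off the board (angle between panel's own z axis and vertical above 0.15 rad).
It also fails if it takes over 72 s, if anything falls off the work surface, if the arm or the gripper's body presses on something with over 40 N, if the wrist force passes 120 N, or if a joint passes its speed limit or range.

### The arm

A 6-joint arm with a two-finger parallel gripper is mounted at the origin on the work surface. World frame = base frame: x ahead of the robot, y to its left, z up, the work surface at z = 0. Lengths are in m, angles in rad, forces in N, time in s.
With the tool pointing down it reaches from about 0.35 to 0.975 m from the base axis. Payload 4.9 kg.
Tool frame: the origin (TCP) lies midway between the tips of the shut fingers; the grasp point (between the pads) lies 19 mm behind it; z points along the fingers, y is the direction in which the jaws open and shut (so a half turn about z gives the same grasp; the last joint's range is limited). The gripper opens to 85 mm and grips with 20 to 120 N. Pads are 22 mm wide; open, the fingers measure 114 mm over their backs; the gripper's body (76 mm by 85 mm) begins 54 mm behind the grasp point. The pads swing forward as they close: fully open they stand 13 mm farther back than shut.
Start: joints at [1.085, 0.053, 1.613, -0, 1.476, -0.119], TCP at [0.224, 0.583, 0.231] pointing down, gripper open.
Joint ranges: [-3.01, 3.01], [-1.01, 2.22], [0.06, 2.58], [-1.02, 4.17], [0.09, 2.62], [-3.14, 3.14]. Speed limits (rad/s): [2.57, 2.57, 3.14, 3.14, 3.14, 3.14].

### API

Orientations are given as a unit quaternion [w, x, y, z].
In Python, from plant import manip, cams gives the robot as it stands.
- The arm moves only by the tool jog_arm, never from a script. Its argument "targets" is a list of rows, each a list of 4 numbers: the shift along the tool's x, y, z in m, then the turn about the tool's z in degrees. A call has 1 to 5 rows; each row is the pose to reach, as a shift and turn from the pose commanded when the call began, along the tool's axes at that moment; what a row does not reach only later rows make up. A row lasts 1/12 s, in which the tool goes at most 41.7 mm and 7.16 degrees, less where a joint would pass 70% of its speed; a pose out of reach is approached as far as the arm can. A call with a gripper value outside its range is refused whole. "fingers" is the opening, from 0 (shut) to 1 (fully open), set as the call begins (left out, the last holds). The fingers move at their own pace and stop on an object; the grip force is fixed at half the most. Time passes only in rows, so rows that repeat a pose let the fingers close. It gives the time, the measured TCP pose, the force and the opening at its end, in the units of the state.
- manip.state(): the state, without advancing time (a new reading comes with each control period).
- cams.grab_frame(name): name is "scene" or "side" or "wrist"; returns the picture (384x512x3 uint8, red, green, blue); there is no depth.
- cams.get_calibration(name): a dict with "camera_matrix" (3x3 intrinsics, pixels), "cam_to_world" (4x4, takes a point from camera to world coordinates). Camera axes: x right, y up, looking along -z (the intrinsics and any distortion apply to the point x, -y, -z); pixel columns grow to the right and rows downward; lengths in m; the calibration is good to about 2 mm. A picture is of the moment at which its call begins: read the wrist's pose just before it. get_calibration takes no time and is no camera call; for the wrist camera it gives the pose at the moment of the call.
- manip.job_done(): hands the job in, once; it reports no verdict.
The state is a dict: "time": time; "joint_pos": joint angles; "joint_vel": joint speeds; "joint_efforts": joint torques, N m; "tool_pos": TCP position; "tool_rot": TCP orientation; "contact_force": force on the tool from outside, world axes, zero at the start; "ft_torque": the same for the moment, N m; "gripper_width": opening from 0.0 (shut) to 1.0 (fully open).
Only numpy, scipy, OpenCV 4.12 (cv2) and the standard library are available. Lean on these libraries where they do the work, as an engineer would, in place of code of your own. Each camera call takes 0.05 s, during which the arm holds its last target. There are 200 camera calls.

## Working session

There is one attempt and no reset: what is moved stays moved. The work goes in short steps, Python scripts to look and compute and a tool call to move; the robot and the scene stay as the last step left them, time stands still between calls to the robot, and variables do not carry over. Pictures are saved under pics/ and viewed, about 8 in all and at most 12, crops included, and the job is handed in when it is done.

Besides the shell and the picture viewer there is one more tool, called as name([rows], argument=value, ...), one row to a line, values as JSON. jog_arm: Moves the arm, as the interface text tells. Its arguments: {"type":"object","properties":{"targets":{"type":"array"},"fingers":{"type":"number"}},"required":["targets"]}

```bash
mkdir -p pics; ls; python3 - <<'E'
from plant import manip, cams
import cv2,numpy as np
print(manip.state())
for n in ("scene","side"):
    im=cams.grab_frame(n); cv2.imwrite(f"pics/{n}0.png",im[:,:,::-1])
    c=cams.get_calibration(n);print(n,np.round(c["camera_matrix"],1).tolist(),np.round(c["cam_to_world"],4).tolist(),c.keys())
E
```

```text
pics
{'time': 0.0, 'joint_pos': array([ 1.08499901e+00,  5.33560151e-02,  1.61426520e+00,  2.03995598e-05,
        1.47599537e+00, -1.18984499e-01]), 'joint_vel': array([-2.32222356e-04,  4.14989663e-05, -2.34426958e-04, -8.93896905e-04,
        2.34241589e-03,  1.54881821e-04]), 'joint_efforts': array([ 6.43580697e-04, -3.93685985e+01, -3.70177424e+01, -6.18362424e-05,
        7.14043636e-03,  1.69011071e-05]), 'tool_pos': array([0.22385032, 0.58288554, 0.23008074]), 'tool_rot': array([-3.11059951e-04,  1.82380769e-01,  9.83227456e-01, -9.63028671e-04]), 'contact_force': array([ 0.17592192,  0.81455408, -0.13788527]), 'ft_torque': array([-0.03426941, -0.01793782,  0.03234992]), 'gripper_width': 0.9991338296960189}
scene [[355.0, 0.0, 252.0], [0.0, 355.0, 182.3], [0.0, 0.0, 1.0]] [[0.4894, -0.4862, 0.724, 1.237], [0.872, 0.2643, -0.412, -0.3407], [0.009, 0.833, 0.5533, 0.5434], [0.0, 0.0, 0.0, 1.0]] dict_keys(['camera_matrix', 'cam_to_world'])
side [[383.2, 0.0, 259.8], [0.0, 383.2, 186.6], [0.0, 0.0, 1.0]] [[-0.7683, 0.4951, -0.4056, 0.2941], [-0.6399, -0.6089, 0.4688, 0.3806], [-0.0149, 0.6197, 0.7847, 0.634], [0.0, 0.0, 0.0, 1.0]] dict_keys(['camera_matrix', 'cam_to_world'])
```

View pics/scene0.png

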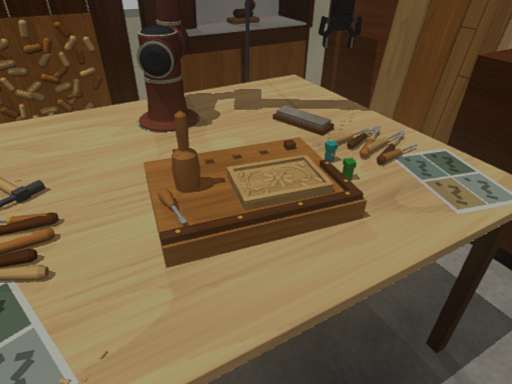

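View pics/side0.png

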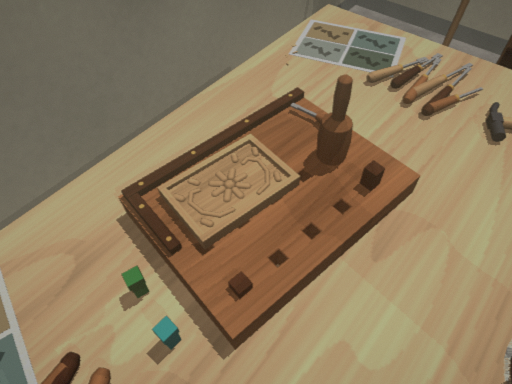

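The two square heads on the board are the candidates. In the side view, the low dark head at (240,285) is in the hole at board (-121.5,175), and the taller one at (372,175) is in (-121.5,-145). The mallet at (335,140) stands over (-21.5,-145). The green (135,280) and turquoise (166,333) look-alikes are off the board. So the low dark dog at (240,285) fits the description. I'll confirm it with an enlarged crop and measure at the same time.

```bash
cat > h.py <<'E'
import numpy as np,cv2
from plant import manip,cams
def ray(c,uv,z):
    K=c["camera_matrix"];T=c["cam_to_world"]
    uv=np.atleast_2d(uv).astype(float)
    d=np.c_[(uv[:,0]-K[0,2])/K[0,0],-(uv[:,1]-K[1,2])/K[1,1],-np.ones(len(uv))]@T[:3,:3].T
    return T[:3,3]+d*((z-T[2,3])/d[:,2])[:,None]
def proj(c,p):
    K=c["camera_matrix"];T=c["cam_to_world"]
    q=(np.atleast_2d(p)-T[:3,3])@T[:3,:3]
    return np.c_[K[0,0]*q[:,0]/-q[:,2]+K[0,2],K[1,1]*-q[:,1]/-q[:,2]+K[1,2]]
E
python3 - <<'E'
from h import *
im=cv2.imread("pics/side0.png")
c=im[80:350,110:430]
cv2.imwrite("pics/side0c.png",cv2.resize(c,None,fx=2.2,fy=2.2,interpolation=cv2.INTER_CUBIC))
for p in [(278,257),(311,231),(342,206),(240,285),(230,180),(200,280),(150,195),(330,300)]: print(p,im[p[1],p[0]], cv2.cvtColor(im,cv2.COLOR_BGR2HSV)[p[1],p[0]])
E
```

```text
(278, 257) [27 46 71] [ 13 158  71]
(311, 231) [29 49 72] [ 14 152  72]
(342, 206) [26 45 68] [ 14 158  68]
(240, 285) [30 48 76] [ 12 154  76]
(230, 180) [ 92 130 164] [ 16 112 164]
(200, 280) [ 63  97 145] [ 12 144 145]
(150, 195) [ 66  99 146] [ 12 140 146]
(330, 300) [113 154 174] [ 20  89 174]
```

View pics/side0c.png

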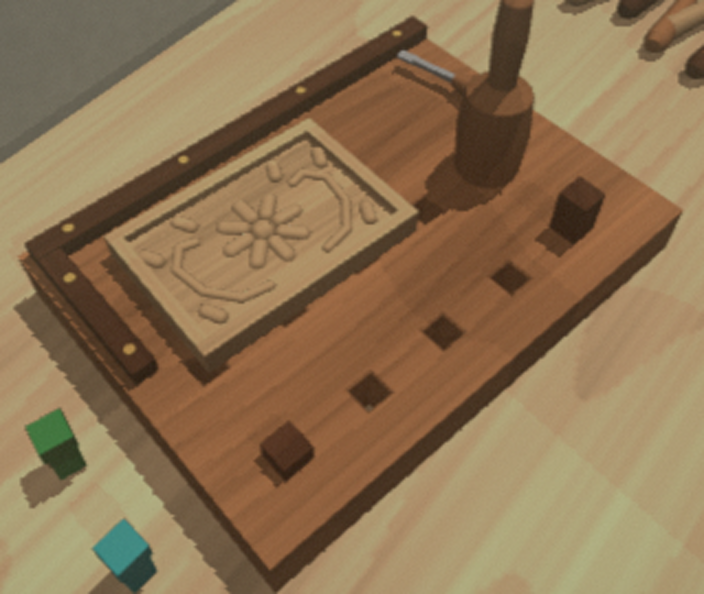

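The crop confirms it: the low dark dog is at crop (287,450), the tall stop at (577,210), and the three empty near-row holes at (370,391), (442,332) and (510,277).

```bash
python3 - <<'E'
from h import *
im=cv2.imread("pics/side0.png");c=cams.get_calibration("side")
g=im[:,:,2]
H=[]
for p in [(278,257),(311,231),(342,206)]:
    w=255-g[p[1]-14:p[1]+14,p[0]-14:p[0]+14].astype(float)
    n,l,s,ce=cv2.connectedComponentsWithStats((w>255-100).astype(np.uint8))
    k=l[14,14]; H.append(ce[k]+np.array(p)-14); print(ce[k]+np.array(p)-14,s[k])
crop=lambda a:np.array(a)/2.2+[110,80]-0.27
P=np.vstack([H,crop([(275,568),(681,212)])])
W=ray(c,P,.055)[:,:2]
B=np.array([(-121.5,95),(-121.5,15),(-121.5,-65),(-175,235),(-175,-235)])/1000
def fit(B,W):
    b=B-B.mean(0);w=W-W.mean(0);a=np.arctan2((b[:,0]*w[:,1]-b[:,1]*w[:,0]).sum(),(b*w).sum())
    R=np.array([[np.cos(a),-np.sin(a)],[np.sin(a),np.cos(a)]]);return a,R,W.mean(0)-R@B.mean(0)
for s in (slice(0,5),slice(0,3)):
    a,R,t=fit(B[s],W[s]);print("board",np.degrees(a),t,"res mm",np.round(1e3*(W-B@R.T-t),1).tolist())
a,R,t=fit(B,W)
hsv=cv2.cvtColor(im,cv2.COLOR_BGR2HSV)
toB=lambda X:1e3*((X[:,:2]-t)@R)
pc=crop([(108,240),(310,122),(417,212),(207,355)])
Q=toB(ray(c,pc,.081));print("panel top corners board mm FL FR NR NL",Q.round(1).tolist(),"sides",np.linalg.norm(Q-np.roll(Q,-1,0),axis=1).round(1))
print("dog head centre",toB(ray(c,crop([(287,443)]),.073)),"stop",toB(ray(c,crop([(582,193)]),.101)))
sc=cams.get_calibration("scene")
for n,b,z in [("corner",(145,205),55),("NR",(-175,-235),55),("FR",(175,-235),55),("FL",(175,235),55),("h",(-121.5,15),55),("dog",(-121.5,175),73)]:
    w=R@(np.array(b)/1e3)+t; print(n,w.round(4),proj(sc,[*w,z/1e3]).round(1),proj(c,[*w,z/1e3]).round(1))
E
```

```text
[277.78409091 257.53409091] [  5   7  19  16 176]
[311.13043478 230.54658385] [  5   6  19  16 161]
[341.29251701 205.82312925] [  5   7  18  15 147]
board -8.976452381629617 [0.57763868 0.01961727] res mm [[0.3, -0.2], [0.0, 0.1], [0.2, 0.2], [-0.8, -3.4], [0.3, 3.4]]
board -9.036216285856344 [0.57779171 0.0195202 ] res mm [[0.1, -0.2], [-0.2, 0.0], [0.1, 0.1], [-1.3, -3.5], [0.3, 3.2]]
panel top corners board mm FL FR NR NL [[117.6, 172.3], [111.4, -44.3], [-33.2, -41.1], [-27.1, 175.5]] sides [216.7 144.6 216.7 144.8]
dog head centre [[-118.7840927  173.371808 ]] stop [[-121.31254682 -145.04084203]]
corner [0.7528 0.1995] [[348.8 194.4]] [[139.3 197.9]]
NR [ 0.3681 -0.1852] [[143.7 161.5]] [[420.2 175.1]]
FR [ 0.7138 -0.2398] [[163.4 247. ]] [[294.6  91.6]]
FL [0.7872 0.2244] [[367. 199.]] [[117.4 196.9]]
h [0.46   0.0534] [[237.4 155.6]] [[311.2 230.5]]
dog [0.4849 0.2114] [[289.6 141.2]] [[240.5 283. ]]
```

Measurements agree with the given sizes. The board is at world (0.5777, 0.0196), yaw -9.0°, with hole residuals under 0.3 mm. The panel centre is at about board (42,66), askew about -1.5°. Plan: with the jaws open along the near edge, push the panel in +x, then in +y from its right edge, then move the dog.

```bash
cat >> h.py <<'E'
TB=np.array([.57775,.01957]);AB=np.radians(-9.0)
RB=np.array([[np.cos(AB),-np.sin(AB)],[np.sin(AB),np.cos(AB)]])
from scipy.spatial.transform import Rotation as Ro
def where():
    s=manip.state();q=s["tool_rot"];R=Ro.from_quat([q[1],q[2],q[3],q[0]]).as_matrix()
    b=1e3*RB.T@(s["tool_pos"][:2]-TB);h=np.degrees(np.arctan2(R[1,1],R[0,1])-AB)
    f=s["contact_force"];fb=np.r_[RB.T@f[:2],f[2]]
    print("t %.2f board xy %s z %.1f  y-heading(board) %.2f  F(board) %s w %.3f"%(s["time"],b.round(1),1e3*s["tool_pos"][2],h,fb.round(1),s["gripper_width"]))
    return s,R,h
def to(bx,by,z,h=90):
    s,R,h0=where();w=np.r_[TB+RB@np.array([bx,by])/1e3,z/1e3]
    d=R.T@(w-s["tool_pos"]);t=-(h-h0);t=(t+90)%180-90
    print("shift",d.round(4),"turn",round(t,2))
E
python3 -c "
from h import *
to(-75,66,230)"
```

```text
t 0.10 board xy [-437.6  501.1] z 230.2  y-heading(board) 77.98  F(board) [0.3 0.4 0.4] w 1.000
shift [-0.4453 -0.35    0.0007] turn -12.02
```

jog_arm([
  [-0.445, -0.35, 0, -12],
  [-0.445, -0.35, 0, -12],
  [-0.445, -0.35, 0, -12],
  [-0.445, -0.35, 0, -12],
  [-0.445, -0.35, 0, -12],
], fingers=1)

```text
time: 0.52
tool_pos: [0.3309, 0.4029, 0.2307]
tool_rot: [-0.0, 0.078, 0.997, -0.0]
contact_force: [0.7, 1.2, -0.0]
gripper_width: 1.002
```

jog_arm([
  [-0.223, -0.257, 0, 0],
  [-0.223, -0.257, 0, 0],
  [-0.223, -0.257, 0, 0],
  [-0.223, -0.257, 0, 0],
  [-0.223, -0.257, 0, 0],
])

```text
time: 0.93
tool_pos: [0.4412, 0.226, 0.231]
tool_rot: [-0.0, 0.079, 0.997, -0.0]
contact_force: [0.2, -0.3, -0.6]
gripper_width: 1.004
```

```bash
python3 -c "
from h import *
to(-75,66,230)"
```

```text
t 0.93 board xy [-167.1  182.5] z 231.0  y-heading(board) 89.99  F(board) [ 0.3 -0.3 -0.6] w 1.004
shift [-0.0922 -0.1165  0.001 ] turn -0.01
```

jog_arm([
  [-0.08, -0.103, 0, 0],
  [-0.08, -0.103, 0, 0],
  [-0.08, -0.103, 0, 0],
  [-0.08, -0.103, 0, 0],
  [-0.08, -0.103, 0, 0],
])

```text
time: 1.35
tool_pos: [0.5042, 0.1116, 0.2307]
tool_rot: [-0.001, 0.081, 0.997, -0.0]
contact_force: [-0.2, 0.2, 0.1]
gripper_width: 1.0
```

```bash
python3 - <<'E'
from h import *
to(-75,66,50)
im=cams.grab_frame("wrist");c=cams.get_calibration("wrist");np.savez("w1.npz",K=c["camera_matrix"],T=c["cam_to_world"])
cv2.imwrite("pics/w1.png",im[:,:,::-1]); print(c["cam_to_world"].round(3).tolist())
E
```

```text
t 1.35 board xy [-87.   79.4] z 230.7  y-heading(board) 89.73  F(board) [-0.3  0.1  0.1] w 1.000
shift [-0.0123 -0.0133  0.1807] turn -0.27
[[0.159, -0.935, -0.318, 0.422], [0.987, 0.15, 0.053, 0.127], [-0.001, -0.323, 0.947, 0.374], [0.0, 0.0, 0.0, 1.0]]
```

View pics/w1.png

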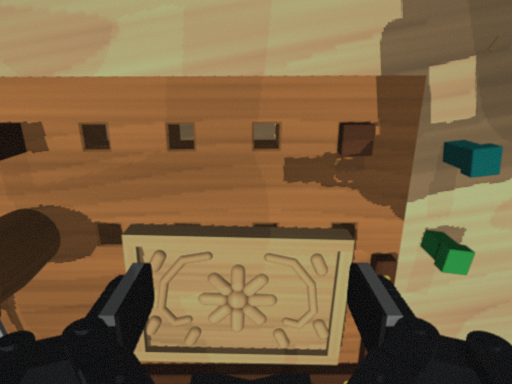

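The wrist view shows near-row holes at (95,137), (181,136) and (266,135), the dog head at (357,138), and the panel with its near top edge from (124,235) to (354,238). I'll check these against the fit.

```bash
python3 - <<'E'
from h import *
d=np.load("w1.npz");c=dict(camera_matrix=d["K"],cam_to_world=d["T"])
B=lambda uv,z:(1e3*(ray(c,uv,z)[:,:2]-TB)@RB).round(1).tolist()
print("holes",B([(95,136.5),(181,136),(266,135)],.055)); print("dog head", B([(355.5,135)],.073),B([(355.5,138)],.073))
print("panel NR NL FR FL",B([(124,236),(354,239),(138,362),(340,364)],.081))
to(-75,66,50)
E
```

```text
holes [[-120.9, -63.9], [-121.2, 16.4], [-121.9, 95.6]]
dog head [[-124.5, 173.3]] [[-121.8, 173.6]]
panel NR NL FR FL [[-31.1, -38.6], [-27.6, 179.0], [119.7, -41.8], [122.7, 178.1]]
t 1.40 board xy [-87.9  80.8] z 230.7  y-heading(board) 89.86  F(board) [ 0.3  0.1 -0.2] w 1.001
shift [-0.0132 -0.0148  0.1807] turn -0.14
```

jog_arm([
  [-0.013, -0.015, 0.16, 0],
  [-0.013, -0.015, 0.16, 0],
  [-0.013, -0.015, 0.16, 0],
  [-0.013, -0.015, 0.17, 0],
  [-0.013, -0.015, 0.17, 0],
])

```text
time: 1.82
tool_pos: [0.507, 0.0979, 0.0528]
tool_rot: [-0.008, 0.078, 0.997, -0.001]
contact_force: [-1.6, 0.9, -0.9]
gripper_width: 1.001
```

```bash
python3 -c "
from h import *
to(-50,68,51)"
```

```text
t 1.82 board xy [-82.1  66.3] z 52.8  y-heading(board) 90.09  F(board) [-1.7  0.6 -0.9] w 1.001
shift [-0.0321  0.0016  0.0013] turn 0.09
```

jog_arm([
  [-0.015, 0.001, 0, 0],
  [-0.025, 0.001, 0, 0],
  [-0.033, 0.001, 0, 0],
  [-0.039, 0.001, 0, 0],
  [-0.045, 0.001, 0, 0],
])

```text
time: 2.23
tool_pos: [0.5594, 0.0913, 0.063]
tool_rot: [-0.0, 0.078, 0.997, 0.0]
contact_force: [-4.9, -0.3, 4.3]
gripper_width: 1.0
```

jog_arm([
  [-0.004, 0, 0, 0],
  [-0.008, 0, 0, 0],
  [-0.012, 0, 0, 0],
  [-0.016, 0, 0, 0],
  [-0.016, 0, 0, 0],
])

```text
time: 2.65
tool_pos: [0.5741, 0.0886, 0.0617]
tool_rot: [-0.001, 0.079, 0.997, 0.0]
contact_force: [-6.6, 1.7, 4.6]
gripper_width: 1.004
```

```bash
python3 -c "
from h import *
to(-16,68,51)"
```

```text
t 2.65 board xy [-14.4  67.6] z 61.7  y-heading(board) 89.97  F(board) [-6.8  0.7  4.6] w 1.004
shift [0.0016 0.0004 0.0107] turn -0.03
```

jog_arm([
  [-0.002, 0, 0, 0],
  [-0.003, 0, 0, 0],
  [-0.004, 0, 0, 0],
  [-0.004, 0, 0, 0],
])

```text
time: 2.98
tool_pos: [0.5742, 0.0886, 0.0616]
tool_rot: [-0.006, 0.079, 0.997, 0.0]
contact_force: [-20.7, 2.7, 15.8]
gripper_width: 1.0
```

```bash
python3 - <<'E'
from h import *
where()
c=cams.get_calibration("side");im=cams.grab_frame("side")[:,:,::-1];where()
cv2.imwrite("pics/s2.png",cv2.resize(im[80:350,110:430],None,fx=2.2,fy=2.2,interpolation=cv2.INTER_CUBIC))
E
```

```text
t 2.98 board xy [-14.3  67.6] z 61.6  y-heading(board) 89.98  F(board) [-20.9  -0.6  15.8] w 1.000
t 3.03 board xy [-14.3  67.6] z 61.6  y-heading(board) 89.98  F(board) [-19.6  -1.   15.5] w 0.998
```

View pics/s2.png

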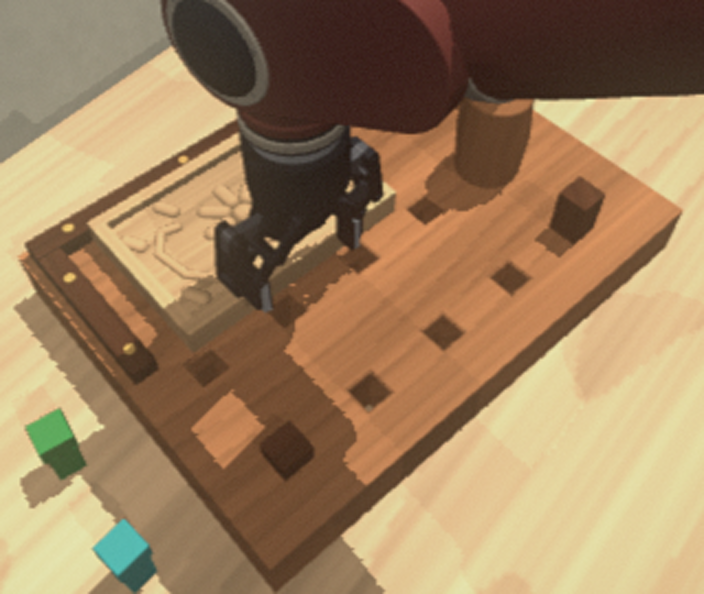

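The panel has stalled firmly against the far cleat: 20 N at TCP x = -14.3. Before the y push I'll check forearm clearance over the mallet handle from the scene camera.

```bash
python3 - <<'E'
from h import *
im=cams.grab_frame("scene")[:,:,::-1]
cv2.imwrite("pics/c2.png",cv2.resize(im[0:280,100:400],None,fx=2.1,fy=2.1,interpolation=cv2.INTER_CUBIC))
print(manip.state()["joint_pos"].round(3))
c=cams.get_calibration("scene")
m=TB+RB@np.array([-.0215,-.145])
print(m,proj(c,[[*m,z] for z in (.055,.25,.35)]).round(0), "tcp",proj(c,[[*manip.state()["tool_pos"][:2],z] for z in(.06,.2,.3)]).round(0))
E
```

```text
[ 0.024  0.122  1.839  0.002  1.193 -1.39 ]
[ 0.5338317  -0.12028147] [[188. 185.]
 [180. 110.]
 [175.  62.]] tcp [[270. 170.]
 [272. 120.]
 [274.  78.]]
```

View pics/c2.png

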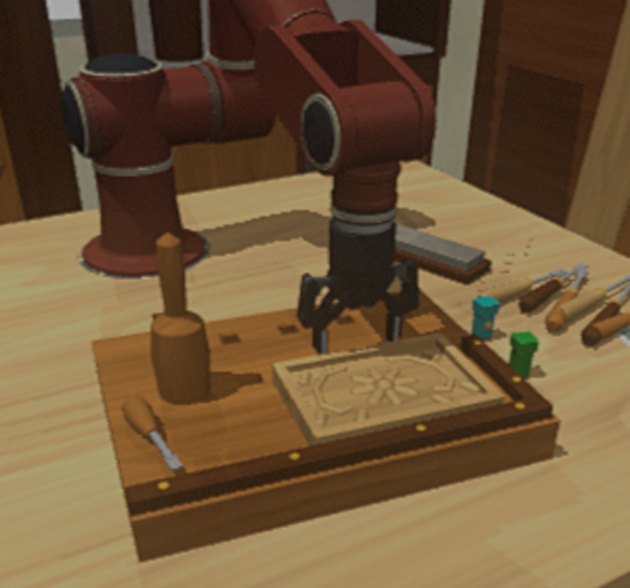

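The arm is clear. The forearm underside is above about 0.28 m, higher than the 0.25 m handle, and its plane stays about 90 mm to the side. Next I retract, lift, turn 90° and come down to the right of the panel.

jog_arm([
  [0.01, 0, 0, 0],
  [0.01, 0, -0.05, 0],
  [0.0, 0, -0.08, 7],
  [-0.03, 0, -0.08, 14],
  [-0.06, -0.02, -0.08, 21],
])

```text
time: 3.5
tool_pos: [0.6385, 0.0606, 0.1468]
tool_rot: [0.005, 0.26, 0.966, 0.002]
contact_force: [0.2, 0.7, -0.4]
gripper_width: 1.002
```

jog_arm([
  [0, 0, 0, 7],
  [0, 0, 0, 14],
  [0, 0, 0, 21],
  [0, 0, 0, 28],
  [0, 0, 0, 35],
])

```text
time: 3.92
tool_pos: [0.6355, 0.0581, 0.1416]
tool_rot: [0.001, 0.54, 0.842, 0.001]
contact_force: [0.4, -0.3, -0.1]
gripper_width: 1.002
```

jog_arm([
  [0, 0, 0, 7],
  [0, 0, 0, 14],
  [0, 0, 0, 21],
  [0, 0, 0, 28],
  [0, 0, 0, 34],
])

```text
time: 4.33
tool_pos: [0.6354, 0.0582, 0.1417]
tool_rot: [0.001, 0.762, 0.647, 0.001]
contact_force: [1.0, -0.2, 0.2]
gripper_width: 0.999
```

```bash
python3 - <<'E'
from h import *
im=cams.grab_frame("wrist");c=cams.get_calibration("wrist");np.savez("w2.npz",K=c["camera_matrix"],T=c["cam_to_world"])
cv2.imwrite("pics/w2.png",im[:,:,::-1])
to(65,-75,130,0)
E
```

```text
t 4.38 board xy [50.9 47.2] z 141.7  y-heading(board) -0.50  F(board) [-0.2  0.   0.8] w 0.998
shift [-0.1221  0.0152  0.0117] turn -0.5
```

jog_arm([
  [-0.04, 0.015, 0, -0.5],
  [-0.08, 0.015, 0, -0.5],
  [-0.122, 0.015, 0, -0.5],
  [-0.126, 0.015, 0, -0.5],
  [-0.126, 0.015, 0, -0.5],
])

```text
time: 4.8
tool_pos: [0.6299, -0.0709, 0.1416]
tool_rot: [0.001, 0.758, 0.652, 0.0]
contact_force: [0.2, -0.0, 0.8]
gripper_width: 0.994
```

```bash
python3 - <<'E'
from h import *
im=cams.grab_frame("wrist");c=cams.get_calibration("wrist");np.savez("w3.npz",K=c["camera_matrix"],T=c["cam_to_world"])
cv2.imwrite("pics/w3.png",im[:,:,::-1])
to(65,-78,53,0)
E
```

```text
t 4.85 board xy [ 65.5 -79.6] z 141.6  y-heading(board) 0.44  F(board) [0.1 1.1 0. ] w 1.000
shift [ 0.0015 -0.0006  0.0886] turn 0.44
```

View pics/w3.png

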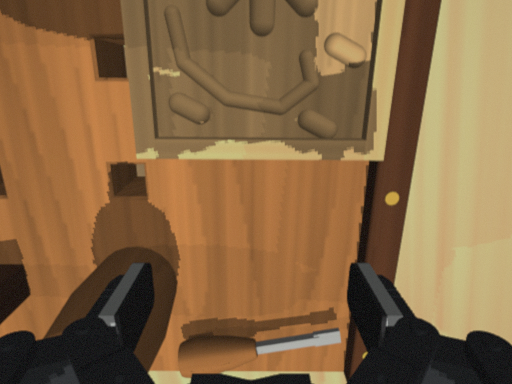

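The view shows the panel's right edge at about row 157, the far cleat along column 385, the gouge at (260,350), and the mallet and its shadow at left around (135,260). The computed gaps to the mallet are about 20 mm or more, and I'll shift 7 mm further away from it.

jog_arm([
  [0.001, 0.007, 0.03, 0.5],
  [0.001, 0.007, 0.06, 0.5],
  [0.001, 0.007, 0.085, 0.5],
  [0.001, 0.007, 0.086, 0.5],
  [0.001, 0.007, 0.086, 0.5],
])

```text
time: 5.27
tool_pos: [0.6356, -0.0667, 0.0534]
tool_rot: [-0.002, 0.76, 0.65, -0.001]
contact_force: [-0.0, -0.7, -0.5]
gripper_width: 0.997
```

```bash
python3 - <<'E'
from h import *
d=np.load("w3.npz");c=dict(camera_matrix=d["K"],cam_to_world=d["T"])
print("panel right edge",(1e3*(ray(c,[(137,158),(383,158)],.081)[:,:2]-TB)@RB).round(1).tolist())
to(72,-15-11,53,0)
E
```

```text
panel right edge [[-3.0, -41.8], [146.4, -40.7]]
t 5.27 board xy [ 70.6 -76.1] z 53.4  y-heading(board) 0.12  F(board) [ 0.1 -0.7 -0.5] w 0.997
shift [0.0501 0.0015 0.0005] turn 0.12
```

jog_arm([
  [0.015, 0.001, 0, 0],
  [0.023, 0.001, 0, 0],
  [0.029, 0.001, 0, 0],
  [0.034, 0.001, 0, 0],
  [0.039, 0.001, 0, 0],
])

```text
time: 5.68
tool_pos: [0.6456, -0.0304, 0.0579]
tool_rot: [0.002, 0.76, 0.65, 0.001]
contact_force: [-0.9, -5.3, 4.2]
gripper_width: 1.001
```

jog_arm([
  [0.004, 0, 0, 0],
  [0.007, 0, 0, 0],
  [0.01, 0, 0, 0],
  [0.013, 0, 0, 0],
  [0.014, 0, 0, 0],
])

```text
time: 6.1
tool_pos: [0.6466, -0.0189, 0.0566]
tool_rot: [0.003, 0.76, 0.649, -0.002]
contact_force: [-3.6, -14.4, 5.0]
gripper_width: 1.004
```

```bash
python3 -c "
from h import *
where()"
```

```text
t 6.10 board xy [ 74.  -27.2] z 56.6  y-heading(board) -0.01  F(board) [ -1.3 -14.8   5. ] w 1.004
```

jog_arm([
  [0.002, 0, 0, 0],
  [0.004, 0, 0, 0],
  [0.004, 0, 0, 0],
  [0.004, 0, 0, 0],
])

```text
time: 6.43
tool_pos: [0.6466, -0.0188, 0.0566]
tool_rot: [0.004, 0.761, 0.649, -0.004]
contact_force: [-5.8, -22.6, 6.1]
gripper_width: 0.999
```

```bash
python3 -c "
from h import *
where()"
```

```text
t 6.43 board xy [ 74.  -27.2] z 56.6  y-heading(board) -0.04  F(board) [ -2.1 -23.2   6.1] w 0.999
```

Stalled firmly on the left cleat with 23 N. Retract, lift and turn back for the dog.

jog_arm([
  [-0.01, 0, 0, 0],
  [-0.014, 0, -0.03, 0],
  [-0.014, 0, -0.07, 0],
  [0.0, 0, -0.11, -7],
  [0.04, -0.02, -0.15, -14],
])

```text
time: 6.85
tool_pos: [0.6393, 0.0157, 0.1962]
tool_rot: [0.001, 0.675, 0.738, 0.002]
contact_force: [0.9, 0.3, 0.7]
gripper_width: 1.001
```

jog_arm([
  [0.03, -0.03, 0, -7],
  [0.06, -0.06, 0, -14],
  [0.08, -0.09, 0, -21],
  [0.09, -0.12, 0, -28],
  [0.1, -0.14, 0, -35],
])

```text
time: 7.27
tool_pos: [0.4862, 0.1064, 0.1916]
tool_rot: [-0.001, 0.419, 0.908, 0.001]
contact_force: [0.3, -0.1, -0.6]
gripper_width: 0.998
```

jog_arm([
  [0, 0, 0, -7],
  [0, 0, 0, -14],
  [0, 0, 0, -21],
  [0, 0, 0, -28],
  [0, 0, 0, -35],
])

```text
time: 7.68
tool_pos: [0.4886, 0.1055, 0.1921]
tool_rot: [-0.001, 0.127, 0.992, 0.001]
contact_force: [0.5, 0.1, 0.5]
gripper_width: 1.0
```

```bash
python3 - <<'E'
from h import *
im=cams.grab_frame("wrist");c=cams.get_calibration("wrist");np.savez("w4.npz",K=c["camera_matrix"],T=c["cam_to_world"])
cv2.imwrite("pics/w4.png",im[:,:,::-1])
to(-121.5,175,150,90)
E
```

```text
t 7.73 board xy [-101.4   70.9] z 192.0  y-heading(board) 84.57  F(board) [-0.1  1.3 -0.2] w 0.999
shift [0.0298 0.1017 0.0423] turn -5.43
```

View pics/w4.png

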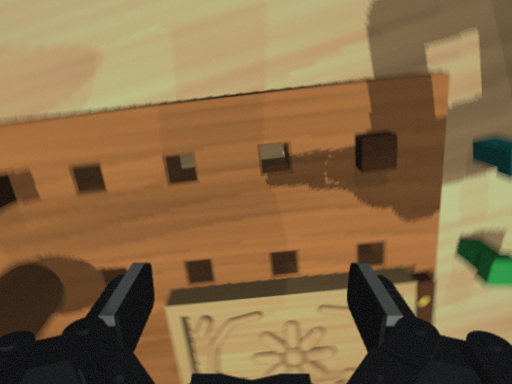

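The view shows the near-row holes at (89,179), (181,168) and (274,157), the dog at (376,152), and the now-exposed far-row holes at (199,271), the target at (284,263), and (371,253). I'll refine all of these.

```bash
python3 - <<'E'
from h import *
d=np.load("w4.npz");c=dict(camera_matrix=d["K"],cam_to_world=d["T"])
b=lambda uv,z:(1e3*(ray(c,uv,z)[:,:2]-TB)@RB).round(1)
for n,uv,z,e in [("h",(89,179),.055,(-121.5,-65)),("h",(181.5,168.5),.055,(-121.5,15)),("h",(274,157.5),.055,(-121.5,95)),("h",(199.5,271),.055,(-21.5,15)),("T",(284,262.5),.055,(-21.5,95)),("h",(371,253),.055,(-21.5,175)),("dog",(376,148),.073,(-121.5,175))]:
    x=b([uv],z)[0];print(n,x,"exp",e,"diff",(x-e).round(1))
print("panel near top edge",b([(168,303),(385,277)],.081))
E
```

```text
h [-117.   -65.5] exp (-121.5, -65) diff [ 4.5 -0.5]
h [-118.7   14.5] exp (-121.5, 15) diff [ 2.8 -0.5]
h [-120.7   93. ] exp (-121.5, 95) diff [ 0.8 -2. ]
h [-19.3  15.6] exp (-21.5, 15) diff [2.2 0.6]
T [-20.8  95.1] exp (-21.5, 95) diff [0.7 0.1]
h [-23.1 175.3] exp (-21.5, 175) diff [-1.6  0.3]
dog [-124.8  171.3] exp (-121.5, 175) diff [-3.3 -3.7]
panel near top edge [[ -5.3 -10.7]
 [-13.7 178.8]]
```

jog_arm([
  [0.01, 0.035, 0.02, -2],
  [0.02, 0.07, 0.04, -4],
  [0.03, 0.102, 0.06, -5.4],
  [0.03, 0.102, 0.06, -5.4],
  [0.03, 0.102, 0.06, -5.4],
])

```text
time: 8.15
tool_pos: [0.4848, 0.2122, 0.1304]
tool_rot: [-0.002, 0.083, 0.997, -0.0]
contact_force: [-0.5, -1.4, -0.3]
gripper_width: 0.996
```

```bash
python3 - <<'E'
from h import *
to(-121.5,175,57,90)
E
```

```text
t 8.15 board xy [-122.   175.7] z 130.4  y-heading(board) 89.45  F(board) [-0.3 -1.4 -0.3] w 0.996
shift [-0.0008 -0.0007  0.0734] turn -0.55
```

jog_arm([
  [-0.001, -0.001, 0.03, -0.5],
  [-0.001, -0.001, 0.055, -0.5],
  [-0.001, -0.001, 0.068, -0.5],
  [-0.001, -0.001, 0.072, -0.5],
  [-0.001, -0.001, 0.072, -0.5],
])

```text
time: 8.57
tool_pos: [0.4871, 0.2089, 0.06]
tool_rot: [-0.001, 0.08, 0.997, -0.0]
contact_force: [0.1, -0.4, 0.2]
gripper_width: 1.0
```

jog_arm([
  [0, 0, 0, 0],
  [0, 0, 0, 0],
  [0, 0, 0, 0],
  [0, 0, 0, 0],
  [0, 0, 0, 0],
], fingers=0.45)

```text
time: 8.98
tool_pos: [0.4881, 0.2097, 0.0615]
tool_rot: [0.001, 0.079, 0.997, 0.0]
contact_force: [0.1, -0.7, -0.5]
gripper_width: 0.446
```

```bash
python3 - <<'E'
from h import *
to(-121.5,175,57,90)
c=cams.get_calibration("wrist");im=cams.grab_frame("wrist");np.savez("w5.npz",K=c["camera_matrix"],T=c["cam_to_world"])
cv2.imwrite("pics/w5.png",im[:,:,::-1])
E
```

```text
t 8.98 board xy [-118.3  173.8] z 61.5  y-heading(board) 89.88  F(board) [ 0.2 -0.7 -0.5] w 0.446
shift [0.0032 0.0012 0.0045] turn -0.12
```

View pics/w5.png

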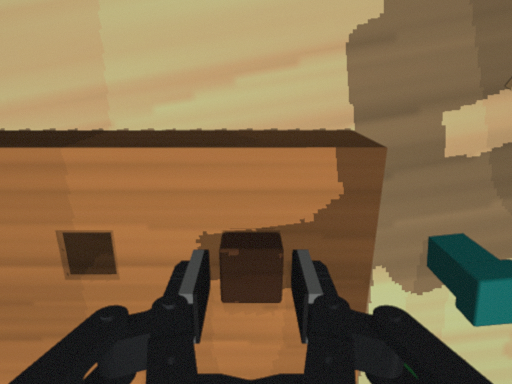

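The fingers straddle the dog head evenly: the head spans columns 220–283 and the pads are at 209 and 291. Correct 3 mm in x, lower 4 mm, then close.

jog_arm([
  [0.003, 0.001, 0.002, 0],
  [0.003, 0.001, 0.004, 0],
  [0.003, 0.001, 0.004, 0],
  [0.003, 0.001, 0.004, 0],
])

```text
time: 9.37
tool_pos: [0.4844, 0.211, 0.0562]
tool_rot: [-0.0, 0.079, 0.997, -0.0]
contact_force: [0.1, -0.2, -0.6]
gripper_width: 0.451
```

jog_arm([
  [0, 0, 0, 0],
  [0, 0, 0, 0],
  [0, 0, 0, 0],
  [0, 0, 0, 0],
  [0, 0, 0, 0],
], fingers=0)

```text
time: 9.78
tool_pos: [0.4847, 0.211, 0.0565]
tool_rot: [-0.0, 0.079, 0.997, -0.0]
contact_force: [-0.8, 0.3, -0.1]
gripper_width: 0.312
```

```bash
python3 - <<'E'
from h import *
where()
E
```

```text
t 9.78 board xy [-121.9  174.5] z 56.5  y-heading(board) 89.88  F(board) [-0.8  0.2 -0.1] w 0.312
```

Gripped at width 0.312 (about 27 mm). The reference TCP is board (-121.9, 174.5, 56.5). Pull straight up.

jog_arm([
  [0, 0, -0.01, 0],
  [0, 0, -0.025, 0],
  [0, 0, -0.045, 0],
  [0, 0, -0.065, 0],
  [0, 0, -0.07, 0],
])

```text
time: 10.2
tool_pos: [0.487, 0.2117, 0.1311]
tool_rot: [0.003, 0.079, 0.997, 0.001]
contact_force: [0.7, 0.9, 0.1]
gripper_width: 0.314
```

```bash
python3 - <<'E'
from h import *
to(-21.9,94.5,127,89.9)
c=cams.get_calibration("wrist");im=cams.grab_frame("wrist");np.savez("w6.npz",K=c["camera_matrix"],T=c["cam_to_world"])
cv2.imwrite("pics/w6.png",im[:,:,::-1])
E
```

```text
t 10.20 board xy [-119.7  175.6] z 131.1  y-heading(board) 89.88  F(board) [0.6 1.  0.1] w 0.314
shift [-0.0979 -0.0809  0.0045] turn -0.02
```

View pics/w6.png

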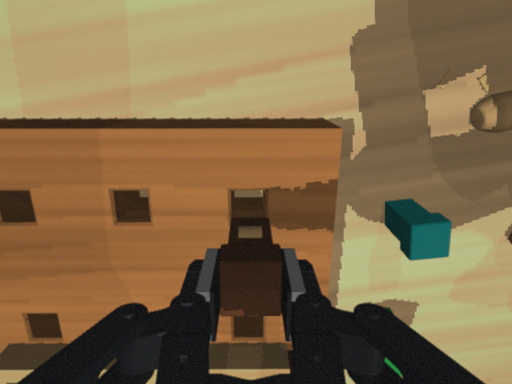

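The dog is out and upright in the jaws, with the hole at (248,203) empty. I'll move it above the target, staying high, and check the panel numerically from there.

jog_arm([
  [0, 0, -0.04, 0],
  [-0.01, -0.01, -0.08, 0],
  [-0.04, -0.035, -0.1, 0],
  [-0.07, -0.06, -0.1, 0],
  [-0.098, -0.081, -0.1, 0],
])

```text
time: 10.67
tool_pos: [0.5706, 0.1142, 0.2288]
tool_rot: [0.002, 0.079, 0.997, 0.0]
contact_force: [0.2, 0.5, -1.2]
gripper_width: 0.31
```

jog_arm([
  [0, 0, 0, 0],
  [0, 0, 0, 0],
  [0, 0, 0, 0],
])

```text
time: 10.92
tool_pos: [0.568, 0.1155, 0.2252]
tool_rot: [-0.001, 0.08, 0.997, 0.0]
contact_force: [-0.0, 0.0, -1.5]
gripper_width: 0.313
```

```bash
python3 - <<'E'
from h import *
to(-21.9,94.5,127,89.9)
for n in("wrist","side","scene"):
    c=cams.get_calibration(n);im=cams.grab_frame(n);np.savez(n+"7.npz",K=c["camera_matrix"],T=c["cam_to_world"])
    cv2.imwrite(f"pics/{n}7.png",im[:,:,::-1])
a=cv2.imread("pics/wrist7.png");b=cv2.imread("pics/side7.png")[100:300,110:330]
a=cv2.resize(a,(480,360));b=cv2.resize(b,None,fx=1.45,fy=1.45)
o=np.zeros((360,800,3),np.uint8);o[:,:480]=a;o[:b.shape[0],480:480+b.shape[1]]=b
cv2.imwrite("pics/m7.png",o)
E
```

```text
t 10.92 board xy [-24.7  93.2] z 225.2  y-heading(board) 89.86  F(board) [-0.   0.  -1.5] w 0.313
shift [-0.003   0.0013  0.0982] turn -0.04
```

View pics/m7.png

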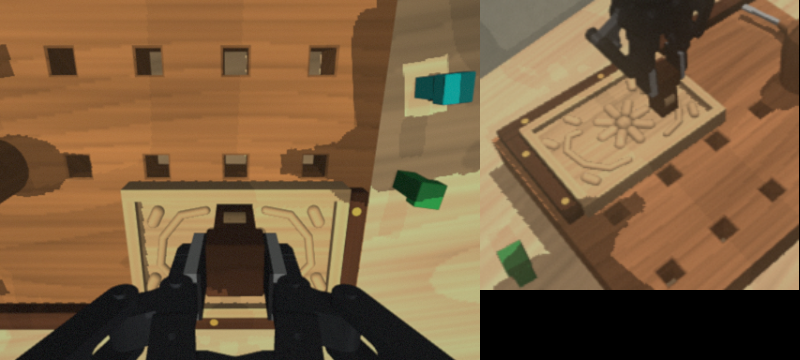

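Both views show the panel home against both cleats: wrist half (125–350, 190), side half with the panel tucked into the corner. I'll put numbers on its squareness.

```bash
python3 - <<'E'
from h import *
d=np.load("wrist7.npz");c=dict(camera_matrix=d["K"],cam_to_world=d["T"])
b=lambda uv,z:(1e3*(ray(c,uv,z)[:,:2]-TB)@RB)
im=cv2.imread("pics/wrist7.png");g=cv2.GaussianBlur(im,(3,3),0)[:,:,1].astype(float)
P=[(u,188+np.argmax(g[190:215,u]-g[187:212,u])+.5) for u in list(range(142,225,3))+list(range(285,372,3))]
P=np.array(P,float);Q=b(P,.081)
vx,vy,x0,y0=cv2.fitLine(Q.astype(np.float32),cv2.DIST_HUBER,0,.01,.01).ravel()
print("near top edge: x at y=95",x0+(95-y0)*vx/vy,"tilt deg",np.degrees(np.arctan(vx/vy)),Q[::8].round(1).tolist())
# holes reference
gr=im[:,:,2]
for e in [(-121.5,-65),(-121.5,15),(-121.5,95),(-121.5,175),(-21.5,15),(-21.5,95)]:
    u,v=proj(c,[*(TB+RB@np.array(e)/1e3),.055])[0];print(e,"expected px",u.round(1),v.round(1))
u=P[:3,0];print("right top edge/left: ",b([(132,203),(373,203)],.081).round(1).tolist())
s=np.load("side7.npz");c2=dict(camera_matrix=s["K"],cam_to_world=s["T"])
f=lambda a:np.array([(a[0]-480)/1.45+110,a[1]/1.45+100])
b2=lambda uv:(1e3*(ray(c2,uv,.081)[:,:2]-TB)@RB).round(1).tolist()
print("side: FL,NL,NR",b2([f((519,133)),f((583,203)),f((724,108))]))
E
```

```text
near top edge: x at y=95 -4.4553185 tilt deg 0.10499115 [[-3.7, -3.8], [-4.6, 17.8], [-4.6, 39.3], [-4.5, 60.8], [-4.4, 135.0], [-4.3, 156.5], [-4.3, 177.9], [-4.3, 199.3]]
(-121.5, -65) expected px 65.5 63.1
(-121.5, 15) expected px 158.7 62.8
(-121.5, 95) expected px 252.1 62.5
(-121.5, 175) expected px 345.6 62.3
(-21.5, 15) expected px 168.0 175.6
(-21.5, 95) expected px 252.1 175.4
right top edge/left:  [[-3.2, -12.8], [-2.8, 203.1]]
side: FL,NL,NR [[138.6, 206.1], [-0.4, 202.7], [-4.1, -14.5]]
```

Panel numbers: near edge x = -4.5 mm (home is -5), tilt 0.1°, left edge about 203–206 mm (home is 205). It is home, so I lower the dog to just above the hole.

jog_arm([
  [-0.003, 0.001, 0.03, 0],
  [-0.003, 0.001, 0.07, 0],
  [-0.003, 0.001, 0.11, 0],
  [-0.003, 0.001, 0.12, 0],
  [-0.003, 0.001, 0.12, 0],
])

```text
time: 11.48
tool_pos: [0.568, 0.1165, 0.102]
tool_rot: [-0.005, 0.079, 0.997, -0.001]
contact_force: [-0.4, -0.4, -0.9]
gripper_width: 0.312
```

jog_arm([
  [0, 0, 0, 0],
  [0, 0, 0, 0],
])

```text
time: 11.65
tool_pos: [0.5738, 0.1165, 0.1099]
tool_rot: [0.002, 0.079, 0.997, 0.0]
contact_force: [0.1, 0.8, 0.9]
gripper_width: 0.311
```

```bash
python3 - <<'E'
from h import *
to(-21.9,94.5,103,89.9)
E
```

```text
t 11.65 board xy [-19.1  95.1] z 109.9  y-heading(board) 89.91  F(board) [-0.   0.8  0.9] w 0.311
shift [ 0.0028 -0.0006  0.0068] turn 0.01
```

jog_arm([
  [0.002, -0.0005, 0.003, 0],
  [0.0025, -0.0005, 0.006, 0],
  [0.0025, -0.0005, 0.006, 0],
  [0.0025, -0.0005, 0.006, 0],
  [0.0025, -0.0005, 0.006, 0],
])

```text
time: 12.07
tool_pos: [0.5695, 0.1159, 0.101]
tool_rot: [0.0, 0.079, 0.997, 0.0]
contact_force: [-0.1, -0.5, -1.2]
gripper_width: 0.305
```

```bash
python3 - <<'E'
from h import *
to(-21.9,94.5,57,89.9)
E
```

```text
t 12.07 board xy [-23.3  93.9] z 101.0  y-heading(board) 89.88  F(board) [-0.  -0.5 -1.2] w 0.305
shift [-0.0013  0.0006  0.044 ] turn -0.02
```

jog_arm([
  [-0.001, 0.0005, 0, 0],
  [-0.001, 0.0005, 0, 0],
  [-0.001, 0.0005, 0, 0],
])

```text
time: 12.32
tool_pos: [0.5705, 0.1163, 0.1006]
tool_rot: [0.0, 0.079, 0.997, 0.0]
contact_force: [-0.2, 0.3, -0.1]
gripper_width: 0.313
```

```bash
python3 - <<'E'
from h import *
for i in range(5): cams.grab_frame("wrist"); where()
to(-21.9,94.5,57,89.9)
E
```

```text
t 12.37 board xy [-22.4  94.3] z 100.6  y-heading(board) 89.88  F(board) [ 0.5 -0.1 -0.7] w 0.312
t 12.42 board xy [-22.4  94.4] z 100.6  y-heading(board) 89.88  F(board) [-0.3 -0.3 -1. ] w 0.308
t 12.47 board xy [-22.4  94.4] z 100.6  y-heading(board) 89.88  F(board) [ 0.4  0.5 -1.4] w 0.307
t 12.52 board xy [-22.4  94.3] z 100.6  y-heading(board) 89.88  F(board) [-0.6 -0.6 -1. ] w 0.310
t 12.57 board xy [-22.5  94.4] z 100.6  y-heading(board) 89.89  F(board) [-0.5 -0.2 -0.8] w 0.309
t 12.57 board xy [-22.5  94.4] z 100.6  y-heading(board) 89.89  F(board) [-0.5 -0.2 -0.8] w 0.309
shift [-0.0006  0.0001  0.0436] turn -0.01
```

The pose is steady and within 0.6 mm of the target. Insert slowly.

jog_arm([
  [-0.0005, 0, 0.004, 0],
  [-0.0005, 0, 0.008, 0],
  [-0.0005, 0, 0.012, 0],
  [-0.0005, 0, 0.016, 0],
  [-0.0005, 0, 0.018, 0],
])

```text
time: 12.98
tool_pos: [0.5702, 0.1161, 0.0813]
tool_rot: [-0.001, 0.079, 0.997, -0.0]
contact_force: [-0.3, -0.0, -0.5]
gripper_width: 0.312
```

```bash
python3 - <<'E'
from h import *
to(-21.9,94.5,57,89.9)
E
```

```text
t 12.98 board xy [-22.6  94.2] z 81.3  y-heading(board) 89.89  F(board) [-0.3 -0.1 -0.5] w 0.312
shift [-0.0007  0.0003  0.0243] turn -0.01
```

The foot is about 17 mm into the hole with no contact force. Continue down.

jog_arm([
  [-0.0005, 0, 0.005, 0],
  [-0.0005, 0, 0.01, 0],
  [-0.0005, 0, 0.015, 0],
  [-0.0005, 0, 0.019, 0],
  [-0.0005, 0, 0.022, 0],
])

```text
time: 13.4
tool_pos: [0.5709, 0.1165, 0.0613]
tool_rot: [-0.001, 0.079, 0.997, 0.0]
contact_force: [-5.7, 0.9, 9.2]
gripper_width: 0.309
```

jog_arm([
  [0, 0, 0.001, 0],
  [0, 0, 0.002, 0],
  [0, 0, 0.002, 0],
])

```text
time: 13.65
tool_pos: [0.5709, 0.1165, 0.0592]
tool_rot: [-0.001, 0.079, 0.997, 0.0]
contact_force: [-4.6, 0.7, 6.9]
gripper_width: 0.313
```

```bash
python3 - <<'E'
from h import *
to(-21.9,94.5,56.5,89.9)
E
```

```text
t 13.65 board xy [-22.   94.7] z 59.2  y-heading(board) 89.89  F(board) [-4.6 -0.   6.9] w 0.313
shift [-0.0001 -0.0002  0.0027] turn -0.01
```

jog_arm([
  [0, 0, 0.001, 0],
  [0, 0, 0.002, 0],
  [0, 0, 0.003, 0],
  [0, 0, 0.004, 0],
  [0, 0, 0.004, 0],
])

```text
time: 14.07
tool_pos: [0.5708, 0.1166, 0.0564]
tool_rot: [-0.001, 0.079, 0.997, 0.0]
contact_force: [-8.6, 2.0, 13.7]
gripper_width: 0.311
```

```bash
python3 - <<'E'
from h import *
to(-21.9,94.5,56.5,89.9)
E
```

```text
t 14.07 board xy [-22.   94.7] z 56.4  y-heading(board) 89.89  F(board) [-8.8  0.6 13.7] w 0.311
shift [-0.0001 -0.0002 -0.0001] turn -0.01
```

jog_arm([
  [0, 0, 0.001, 0],
  [0, 0, 0.003, 0],
  [0, 0, 0.003, 0],
  [0, 0, 0.003, 0],
])

```text
time: 14.4
tool_pos: [0.5709, 0.1166, 0.0564]
tool_rot: [-0.002, 0.079, 0.997, -0.0]
contact_force: [-18.1, -1.1, 28.6]
gripper_width: 0.309
```

```bash
python3 - <<'E'
from h import *
where()
E
```

```text
t 14.40 board xy [-21.9  94.8] z 56.4  y-heading(board) 89.91  F(board) [-17.7  -4.   28.6] w 0.309
```

It is seated: stalled at 56.4 under 28 N, matching the 56.5 reference from its parked seat. Relieve the load, open and lift away.

jog_arm([
  [0, 0, -0.003, 0],
  [0, 0, -0.004, 0],
  [0, 0, -0.004, 0],
])

```text
time: 14.65
tool_pos: [0.5709, 0.1166, 0.0565]
tool_rot: [-0.001, 0.079, 0.997, 0.0]
contact_force: [-6.1, 0.3, 8.3]
gripper_width: 0.311
```

jog_arm([
  [0, 0, 0, 0],
  [0, 0, 0, 0],
  [0, 0, 0, 0],
  [0, 0, 0, 0],
  [0, 0, 0, 0],
], fingers=0.6)

```text
time: 15.07
tool_pos: [0.5714, 0.116, 0.0554]
tool_rot: [0.0, 0.08, 0.997, -0.0]
contact_force: [1.1, -0.4, 0.7]
gripper_width: 0.6
```

jog_arm([
  [0, 0, -0.01, 0],
  [0, 0, -0.04, 0],
  [0, 0, -0.08, 0],
  [0.03, 0, -0.12, 0],
  [0.07, 0, -0.16, 0],
])

```text
time: 15.48
tool_pos: [0.5191, 0.1244, 0.2026]
tool_rot: [0.002, 0.08, 0.997, 0.0]
contact_force: [-0.6, -0.7, 0.7]
gripper_width: 0.602
```

jog_arm([
  [0.03, 0, 0, 0],
  [0.03, 0, 0, 0],
  [0.03, 0, 0, 0],
])

```text
time: 15.73
tool_pos: [0.488, 0.1297, 0.2001]
tool_rot: [0.001, 0.079, 0.997, 0.0]
contact_force: [0.5, -0.0, 0.4]
gripper_width: 0.6
```

```bash
python3 - <<'E'
from h import *
where()
for n in("wrist","side"):
    c=cams.get_calibration(n);im=cams.grab_frame(n);np.savez(n+"8.npz",K=c["camera_matrix"],T=c["cam_to_world"])
    cv2.imwrite(f"pics/{n}8.png",im[:,:,::-1])
a=cv2.imread("pics/wrist8.png");b=cv2.imread("pics/side8.png")[80:350,110:430]
a=cv2.resize(a,(400,300));b=cv2.resize(b,(400,338))
o=np.zeros((338,800,3),np.uint8);o[:300,:400]=a;o[:,400:]=b
cv2.imwrite("pics/m8.png",o)
E
```

```text
t 15.73 board xy [-105.8   94.7] z 200.1  y-heading(board) 89.93  F(board) [0.5 0.  0.4] w 0.600
```

View pics/m8.png

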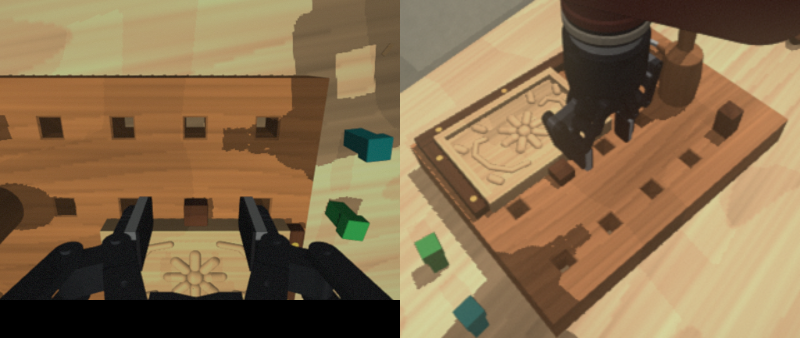

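The final view shows the dog's head down in front of the panel's middle (wrist half (196,212), side half (562,172)). The stop, mallet and look-alikes are in place. One last numeric check, then hand in.

```bash
python3 - <<'E'
from h import *
d=np.load("wrist8.npz");c=dict(camera_matrix=d["K"],cam_to_world=d["T"])
b=lambda uv,z:(1e3*(ray(c,uv,z)[:,:2]-TB)@RB)
im=cv2.imread("pics/wrist8.png");g=cv2.GaussianBlur(im,(3,3),0)[:,:,1].astype(float)
P=np.array([(u,283+np.argmax(g[285:308,u]-g[282:305,u])+.5) for u in list(range(136,150,2))+list(range(190,232,3))+list(range(272,305,3))],float);Q=b(P,.081)
vx,vy,x0,y0=cv2.fitLine(Q.astype(np.float32),cv2.DIST_HUBER,0,.01,.01).ravel()
print("near edge x@95",x0+(95-y0)*vx/vy,"tilt",np.degrees(np.arctan(vx/vy)),Q[::6].round(1).tolist())
w=g[235:300,215:290]<62
n,l,s,ce=cv2.connectedComponentsWithStats(w.astype(np.uint8));k=1+np.argmax(s[1:,4])
print("dog blob",s[k]+[215,235,0,0,0],"head centre",b([(ce[k][0]+215,ce[k][1]+235)],.073).round(1),b([(250.5,270)],.073).round(1))
s=np.load("side8.npz");c2=dict(camera_matrix=s["K"],cam_to_world=s["T"])
im2=cv2.imread("pics/side8.png")
f=lambda a:np.array([(a[0]-400)*.8+110,a[1]*270/338+80])
print("FL,NL",(1e3*(ray(c2,[f((436,152)),f((490,205))],.081)[:,:2]-TB)@RB).round(1).tolist())
E
```

```text
near edge x@95 -3.700859 tilt 0.0236641 [[-3.7, -8.5], [-3.7, 2.4], [-3.7, 53.9], [-3.7, 70.1], [-3.7, 122.5], [-3.7, 138.7]]
dog blob [ 215  253   52   41 1410] head centre [[-20.1  90.4]] [[-25.2  95. ]]
FL,NL [[116.8, 214.7], [-7.4, 205.5]]
```

```bash
python3 -c "
from plant import manip
print(manip.job_done())"
```

```text
the job is handed in; nothing more can be done
None
```

I slid the panel home against both cleats, moved the low dark dog into the hole in front of it, pressed it down, and handed the job in at about 16 s of the 72 s allowed. No verdict was reported.

- **Panel:** I pushed it with open jaws until it stalled on each cleat, at 20 N on the far cleat and 23 N on the left. The last camera check put its near edge 3.7 mm short of the board's x = 0 line (home is 5 mm) with under 0.1° of tilt. The sideways centre, measured before the dog went in, was 95 mm, which is home.
- **Dog:** It went in with almost no side force and stalled under 28 N at the height it had when parked, within 0.1 mm. The commanded move from its old hole to the new one was right to within about 0.3 mm.
- **Bystanders:** The tall stop, mallet and look-alikes looked unmoved in the last picture. The gouge was hidden then, but was last seen in place and nothing went near it.

**Checks that disagreed:**
- The last dark-blob reading of the dog's head gave board (-20, 90). The blob was cut off at the edge of the search window and merged with shadow, and a hand-picked pixel gave (-25, 95). I trusted the position and force readings over both.
- The last hand-picked corner of the panel from the side camera was off by 10–30 mm because I picked the wrong pixel. The earlier readings from both cameras agreed to within a few millimetres.

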